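Carry a wet-painted washer on its lifter to the drying rack

ROBOT

A 6-joint arm with a two-finger parallel gripper is mounted at the origin on a cart in front of the work surface, level with it; the furniture and walls round the work are solid. World frame = base frame: x ahead of the robot, y to its left, z up, the work surface at z = 0. Lengths are in m, angles in rad, forces in N, time in s.
With the tool pointing down it reaches from about 0.35 to 0.975 m from the base axis. Payload 4.9 kg.
Tool frame: the origin (TCP) lies at the very end of the fingers, on their centre line; the grasp point (between the pads) lies behind it (bot.hold_point_z is the z of the grasp point in the tool frame, in m); z points along the fingers, y is the direction in which the jaws open and shut (so a half turn about z gives the same grasp; the last joint's range is limited). The gripper opens to 85 mm and grips with 20 to 120 N. Pads are 22 mm wide; open, the fingers measure 114 mm over their backs; the gripper's body (76 mm by 85 mm) begins 54 mm behind the grasp point. The pads swing forward as they close: fully open they stand 13 mm farther back than shut.
Start: joints at [-1.25, 0.053, 1.613, -0, 1.476, -0.119], TCP at [0.266, -0.566, 0.231] pointing down, gripper open.
Joint ranges: [-3.01, 3.01], [-1.01, 2.22], [0.06, 2.58], [-1.02, 4.17], [0.09, 2.62], [-3.14, 3.14]. Speed limits (rad/s): [2.57, 2.57, 3.14, 3.14, 3.14, 3.14].

INTERFACE

Orientations are given as a rotation vector (axis times angle).
In Python, from workcell import bot, vision, job gives the robot as it stands.
- The arm moves only by the tool jog_arm, never from a script. Its argument "commands" is a list of rows, each a list of 6 numbers: the shift along the tool's x, y, z in mm, then the turn, a rotation vector about the tool's x, y, z in rad. A call has 1 to 8 rows; each row shifts and turns the pose as measured when the row begins, along the tool's axes as they then stand; what a row does not reach is not made up. A row lasts 1/12 s, in which the tool goes at most 41.7 mm and 7.16 degrees, less where a joint would pass 70% of its speed; a pose out of reach is approached as far as the arm can. A call is refused whole if a number of a shift passes 41.7 or a number of a turn 0.125, either way. A call with a gripper value outside its range is refused whole. "jaw" is the finger opening in mm, from 0 to 85.4, set as the call begins (left out, the last holds). The fingers move at their own pace and stop on an object; the grip force is fixed at half the most. Time passes only in rows, so rows that do not move let the fingers close. It gives the time, the measured TCP pose, the force and the opening at its end, in the units of the state.
- bot.read_state(): the state, without advancing time (a new reading comes with each control period).
- vision.get_image(name): name is "side" or "top" or "wrist"; returns the picture (384x512x3 uint8, red, green, blue); there is no depth.
- vision.camera_params(name): a dict with "fx", "fy", "cx", "cy" (pixels), "T" (4x4, takes a point from camera to world coordinates). Camera axes: x right, y up, looking along -z (the intrinsics and any distortion apply to the point x, -y, -z); pixel columns grow to the right and rows downward; lengths in m; the calibration is good to about 2 mm. The wrist camera is an equidistant fisheye: a pixel r from the principal point sees the ray r / f radians off the axis. A picture is of the moment at which its call begins: read the wrist's pose just before it. camera_params takes no time and is no camera call; for the wrist camera it gives the pose at the moment of the call.
- job.hand_in(): hands the job in, once; it reports no verdict.
Trained networks look in the newest picture that a camera, given by its name, has taken for a name from the list of things; names that differ only in an ending like _2 or _b are one class to them, and where a whole thing is asked for, a point or a joint stands for the part that bears it (a point fixed in the world has none). Each returns a list of dicts, best first, with "confidence" (0 to 1); they miss things now and then, are a little off and sometimes report something else, mostly with a low value. They report only what shows in the picture. A call takes as long as a camera call.
- vision.outline_of(camera, query): "region" (384x512 bool, what is visible of it) and "location" ([column, row] in pixels, amid what is visible of it).
The state is a dict: "clock": time; "q": joint angles; "dq": joint speeds; "joint_efforts": joint torques, N m; "ee_pos": TCP position; "eef_rot": TCP orientation; "force": force on the tool from outside, world axes, zero at the start; "moment": the same for the moment, N m; "opening": finger opening in m.
Only numpy, scipy, OpenCV 4.12 (cv2) and the standard library are available. Lean on these libraries where they do the work, as an engineer would, in place of code of your own. Each camera call takes 0.05 s, during which the arm holds its last target.

TASK

The red washer has just been painted and must not be touched with the fingers: take the lifter it lies on by its wooden grip and carry the washer, balanced level on the blade, to the green drying rack. Lower the blade between the two rails so that the washer is left lying flat across both of them, centred on their white marks, then leave the lifter lying flat on the worktop. Leave the blue washer where it is.

Things in the scene. Friction and masses are not known exactly. Their poses are not given: they have to be found in the camera images.
- red_washer: The red washer: a flat painted ring, 80 mm outside and 26 mm inside diameter, 5 mm thick, about 60 g. It lies loose across the blade of a lifter, its centre 111 to 119 mm ahead of the lifter's origin. Origin: centre of its underside; z up.
- red_lifter: Lifter under the red washer (the blue one's is identical), ~250 g: flat steel strip 24 mm wide, 4 mm thick, with an upright wooden grip (46 mm along x, 20 along y, 4 to 46 mm up). Origin: underside, below the grip. +x along the blade to the washer, z up; tip at x = +145 mm, tail at -107 mm with a 14 mm high counterweight. Balances near the grip. At first +x points away from the robot (to 15 deg).
- rack_seat (a point): Point midway between the fixed green rack's two rails (white marks), level with their tops, 30 mm above the worktop. x along the rails, away from the open end, which faces the robot (to 15 deg); z up. Rails 110 mm long (x -55 to +55), 20 mm wide, 46 mm gap, bare worktop between. Cross bar behind from x = +57 mm, top 28 mm up. With the washer here the lifter's grip stands outside the open end.
- blue_washer: The blue washer, the same size as the red one, lying on its own identical lifter; not to be moved. Origin: centre of its underside. The two lifters and the rack stand side by side in any order, about 0.2 m apart. Farther right a tall wooden tool shelf stands on the worktop (x over 0.5 m, y under -0.3 m): bring the arm round it.

How it is judged:
On the way, in this order (a step that is already met when the one before it is completed fails the run):
1. the red washer is carried on its lifter, more than 45 mm above the worktop (height (world z) of red_washer above 0.045 m and contact force between red_washer and red_lifter above 0.1 N), for 0.2 s.
2. the red washer lies across the two rails, off the blade (x of red_washer in the frame of rack_seat between -0.02 and 0.02 m and y of red_washer in the frame of rack_seat between -0.012 and 0.012 m and z of red_washer in the frame of rack_seat between -0.003 and 0.004 m and contact force between red_washer and red_lifter below 0.05 N), for 0.2 s.
At the end, for the whole second after the job is handed in: Red washer flat (6 degrees) and at rest on both rail tops, off the blade, its centre within 20 mm of the rack's middle along the rails and 12 mm across; its lifter flat and at rest on the worktop (under the washer or drawn out); blue washer within 15 mm of its start (all of step 2 and angle between each of red_washer, red_lifter's own z axis and vertical below 0.1 rad and linear speed of each of red_washer, red_lifter below 0.02 m/s and height (world z) of red_lifter below 0.008 m and distance of blue_washer from where it was at the start of the episode below 0.015 m); the robot touches nothing.
It fails at once if the red washer is touched by the fingers (contact force between the fingers and red_washer above 0.3 N).
It fails at once if the red washer tilts more than 15 degrees (angle between red_washer's own z axis and vertical above 0.26 rad).
It also fails if it takes over 54 s, if anything falls off the work surface, if the arm or the gripper's body presses on something with over 40 N, if the wrist force passes 120 N, or if a joint passes its speed limit or range.

## Working session

There is one attempt and no reset: what is moved stays moved. The work goes in short steps, Python scripts to look and compute and a tool call to move; the robot and the scene stay as the last step left them, time stands still between calls to the robot, and variables do not carry over. Pictures are saved under pics/ and viewed, and the job is handed in when it is done.

Besides the shell and the picture viewer there is one more tool, called after "Emit:" as name(argument=value, ...), one argument or row to a line, values as JSON. jog_arm: Moves the arm, as the interface text tells. Its arguments: {"type":"object","properties":{"commands":{"type":"array","items":{"type":"array","items":{"type":"number"}}},"jaw":{"type":"number"}},"required":["commands"]}

```bash
mkdir -p pics; ls; python3 - <<'E'
from workcell import bot, vision, job
import cv2,numpy as np
s=bot.read_state();print(s, bot.hold_point_z)
for c in("top","side"):
    im=vision.get_image(c);cv2.imwrite(f"pics/{c}0.png",im[:,:,::-1])
    p=vision.camera_params(c);print(c,p)
    for q in ["red_washer","red_lifter","blue_washer"]:
        for d in vision.outline_of(c,q)[:3]: print(q,d["confidence"],d["location"],d["region"].sum())
E
```

```text
pics
{'clock': 0.0, 'q': array([-1.25001545e+00,  5.33695592e-02,  1.61431460e+00, -1.99258092e-05,
        1.47600397e+00, -1.19004512e-01]), 'dq': array([-0.00021658, -0.00035154,  0.00098565, -0.00032486,  0.0003183 ,
        0.00012878]), 'joint_efforts': array([-4.67376067e-04, -3.93671966e+01, -3.70179749e+01, -1.13061001e-04,
        6.93050111e-03,  6.14847224e-06]), 'ee_pos': array([ 0.26588232, -0.56492457,  0.23004284]), 'eef_rot': array([-3.06391246e+00, -6.84808194e-01,  3.62274104e-04]), 'force': array([ 0.0803442 , -0.44799841,  0.37726912]), 'moment': array([-0.00207426, -0.04403711,  0.01061213]), 'opening': 0.08573088191543578} -0.0187
top {'fx': 475.513552931359, 'fy': 475.513552931359, 'cx': 251.82743650934322, 'cy': 192.62399436209145, 'T': array([[ 0.0113503 ,  0.99175509, -0.12764409,  0.37392203],
       [-0.9998559 ,  0.01286806,  0.01107216,  0.03521237],
       [ 0.0126234 ,  0.12750003,  0.99175823,  1.19817441],
       [ 0.        ,  0.        ,  0.        ,  1.        ]])}
red_washer 0.68 [256.5, 170.2] 671
red_lifter 0.96 [247.5, 225.0] 752
blue_washer 0.61 [329.0, 173.2] 696
side {'fx': 425.14890767615395, 'fy': 425.14890767615395, 'cx': 257.90900050855913, 'cy': 195.45440122511263, 'T': array([[ 0.64964023, -0.66514085,  0.36817825,  0.86404547],
       [ 0.76016706,  0.57510862, -0.30231789, -0.2388028 ],
       [-0.01065851,  0.47627484,  0.87923186,  0.88322465],
       [ 0.        ,  0.        ,  0.        ,  1.        ]])}
red_washer 0.64 [265.6, 231.6] 863
red_lifter 0.9 [236.4, 193.0] 776
blue_washer 0.91 [195.9, 290.8] 958
```

View pics/top0.png

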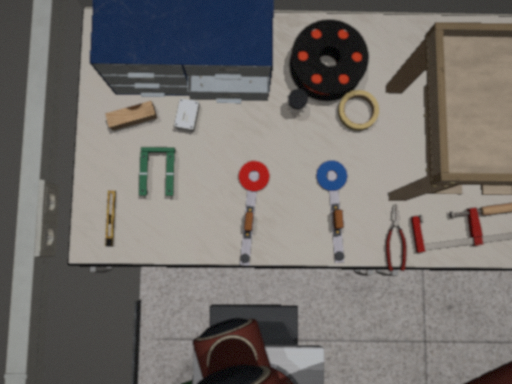

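View pics/side0.png

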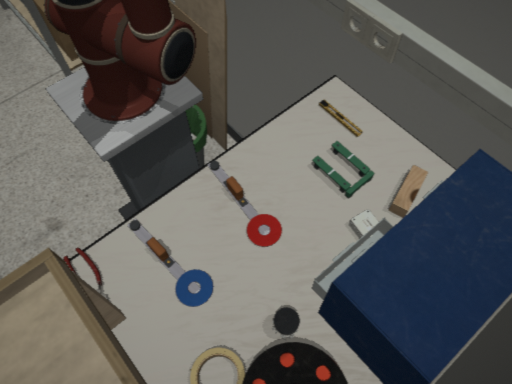

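```bash
cat > h.py <<'E'
from workcell import bot, vision, job
import cv2,numpy as np
from scipy.spatial.transform import Rotation as R
def ray(c,u,v,P=None):
    p=P or vision.camera_params(c);T=p["T"]
    d=np.array([(u-p["cx"])/p["fx"],-(v-p["cy"])/p["fy"],-1.])
    return T[:3,3],T[:3,:3]@d
def plane(c,u,v,z):
    o,d=ray(c,u,v);return (o+d*(z-o[2])/d[2])
def proj(c,X):
    p=vision.camera_params(c);T=p["T"]
    x=(np.array(X)-T[:3,3])@T[:3,:3]
    return p["cx"]+p["fx"]*x[0]/-x[2], p["cy"]-p["fy"]*x[1]/-x[2]
E
python3 - <<'E'
from h import *
for c in("top","side"):
    im=cv2.imread(f"pics/{c}0.png");hsv=cv2.cvtColor(im,cv2.COLOR_BGR2HSV);h,s,v=cv2.split(hsv)
    M={"red":((h<6)|(h>174))&(s>190)&(v>120),"blue":(h>100)&(h<120)&(s>170)&(v>100),"brown":(h>6)&(h<18)&(s>120),"green":(h>60)&(h<90)&(s>100)}
    for k,m in M.items():
        n,l,st,ce=cv2.connectedComponentsWithStats(m.astype(np.uint8))
        for i in range(1,n):
            if st[i][4]>60 and st[i][4]<1500:
                z={"red":.009,"blue":.009,"brown":.04,"green":.03}[k]
                # ellipse centre via hull centroid
                pts=np.argwhere(l==i)[:,::-1].astype(np.float32)
                hull=cv2.convexHull(pts);mo=cv2.moments(hull);hc=(mo['m10']/mo['m00'],mo['m01']/mo['m00'])
                print(c,k,st[i],np.round(hc,1),np.round(plane(c,*hc,z)[:2],4))
im=cv2.imread("pics/top0.png")
a=cv2.resize(im[140:210,125:190],None,fx=8,fy=8,interpolation=cv2.INTER_CUBIC);cv2.imwrite("pics/t_rack.png",a)
b=cv2.resize(im[155:270,225:275],None,fx=5,fy=5,interpolation=cv2.INTER_CUBIC);cv2.imwrite("pics/t_lift.png",b)
im=cv2.imread("pics/side0.png")
a=cv2.resize(im[135:205,300:385],None,fx=8,fy=8,interpolation=cv2.INTER_CUBIC);cv2.imwrite("pics/s_rack.png",a)
b=cv2.resize(im[150:255,200:295],None,fx=5,fy=5,interpolation=cv2.INTER_CUBIC);cv2.imwrite("pics/s_lift.png",b)
E
```

```text
top red [312  75   9   8  64] [316.1  78.4] [ 0.8293 -0.1421]
top red [240 162  28  28 484] [253.5 175.8] [0.5701 0.0181]
top red [472 210   8  25 110] [475.4 222.6] [ 0.4583 -0.5415]
top red [414 218   9  33 121] [418.1 233.8] [ 0.4284 -0.3958]
top blue [318 162  28  27 440] [331.4 175.3] [ 0.5739 -0.1796]
top brown [245 211   7  20 111] [248.1 221.1] [0.4529 0.0306]
top brown [334 210   9  19 140] [337.8 219. ] [ 0.4608 -0.1887]
top green [141 148  33  23 273] [157.  159.3] [0.6051 0.2596]
top green [140 176   6  19  88] [142.6 185.1] [0.5396 0.2928]
top green [167 176   5  19  81] [169.  185.2] [0.5402 0.2275]
side red [248 215  33  31 664] [263.9 229.9] [0.5734 0.015 ]
side red [281 354  13  13 131] [286.8 359.8] [ 0.8091 -0.1306]
side red [316 366  14  14 146] [322.5 372.6] [ 0.8702 -0.0945]
side blue [177 271  35  34 785] [194.  287.5] [ 0.5772 -0.1822]
side brown [227 177  16  23 211] [234.6 187.8] [0.4611 0.0239]
side brown [147 238  21  23 215] [157.6 248.9] [ 0.4698 -0.1932]
side green [333 142  18  15 102] [341.1 149.3] [0.5418 0.2894]
side green [314 157  17  16 111] [321.7 164.5] [0.5423 0.2233]
side green [330 157  43  40 426] [351.5 175.8] [0.6101 0.2538]
```

```bash
python3 - <<'E'
import cv2,numpy as np
a=[cv2.imread(f"pics/{n}.png") for n in("t_rack","s_rack")]
H=560;o=np.hstack([cv2.resize(x,(int(x.shape[1]*.66),int(x.shape[0]*.66))) for x in a]);cv2.imwrite("pics/rk.png",o)
b=[cv2.imread(f"pics/{n}.png") for n in("t_lift","s_lift")]
o=np.hstack([b[0],cv2.copyMakeBorder(b[1],0,575-525,0,0,0)]);cv2.imwrite("pics/lf.png",o)
E
```

```text
(no output)
```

View pics/rk.png

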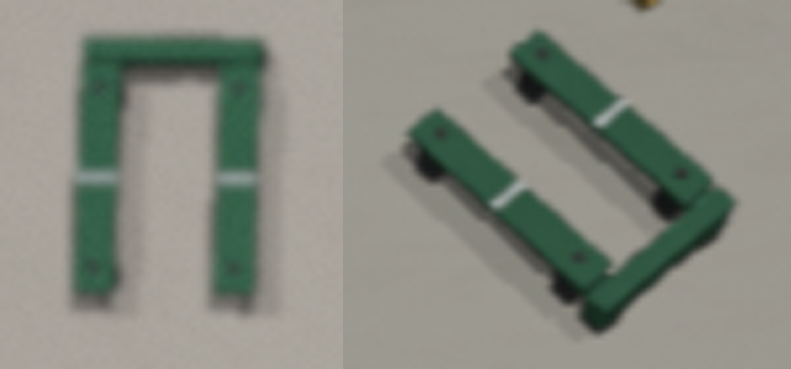

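View pics/lf.png

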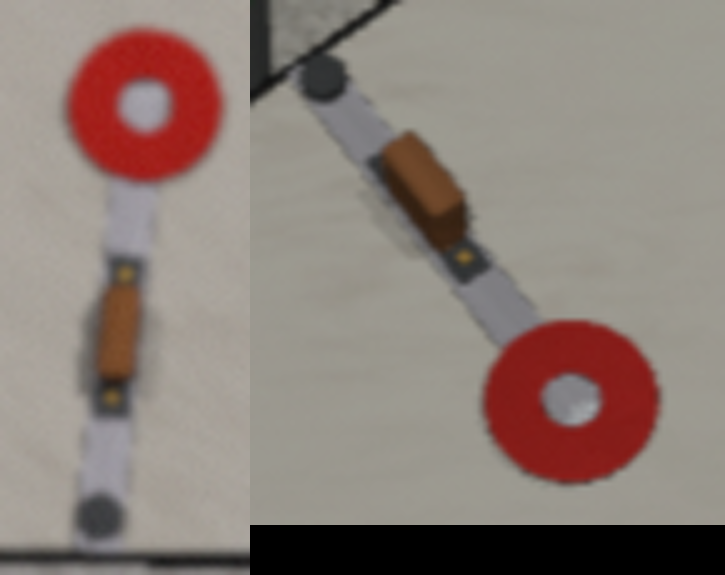

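```bash
python3 - <<'E'
from h import *
f=lambda c,x,y,s,ox,oy,z:plane(c,(x+.5)/s-.5+ox,(y+.5)/s-.5+oy,z)[:2]
L=lambda a,b:(a+b)/2
mlt=f("top",97,178,5.28,125,140,.03);mrt=f("top",237,178,5.28,125,140,.03)
mls=f("side",270,112,5.28,300,135,.03);mrs=f("side",165,192,5.28,300,135,.03)
print("marks",mlt,mls,mrt,mrs)
gt=f("top",119,331,5,225,155,.046);gs=f("side",175,176,5,200,150,.046);print("grip",gt,gs)
tt=f("top",100,517,5,225,155,.014);ts=f("side",73,77,5,200,150,.014);print("tail",tt,ts)
wt=np.array([.5701,.0181]);ws=np.array([.5734,.0150])
for n,g,t,w in(("t",gt,tt,wt),("s",gs,ts,ws)):
    d=w-t;print(n,np.degrees(np.arctan2(d[1],d[0])),np.linalg.norm(w-g),np.linalg.norm(g-t), np.cross(d/np.linalg.norm(d),g-t))
for n,l,r in(("t",mlt,mrt),("s",mls,mrs)):
    d=l-r;print(n,(l+r)/2,np.degrees(np.arctan2(-d[0],d[1])),np.linalg.norm(d))
# rack dir from rails
for c,a,b in (("top",(84,62),(75,293)),("top",(240,62),(234,293))):
    p=f(c,*a,5.28,125,140,.03);q=f(c,*b,5.28,125,140,.03);d=p-q;print(np.degrees(np.arctan2(d[1],d[0])),np.linalg.norm(d))
s=bot.read_state();print(R.from_rotvec(s["eef_rot"]).as_matrix().round(3))
E
```

```text
marks [0.56911723 0.29300075] [0.57013441 0.29313904] [0.57000393 0.22731492] [0.56912746 0.22684567]
grip [0.45323541 0.02987714] [0.45788666 0.02689314]
tail [0.36350539 0.03797575] [0.36702055 0.03448428]
t -5.495314162282659 0.11745651473793813 0.09009474788304755 0.0005315522334872098
s -5.393308760300177 0.11612397538286688 0.0911826511581501 0.000983150568629635
t [0.56956058 0.26015783] 0.7733973791348656 0.06569181239879479
s [0.56963093 0.25999236] -0.8702208575253533 0.0663010150338145
0.17282395426729869 0.11009723892971636
0.44768863040899776 0.11018113787292874
[[ 0.905  0.426 -0.   ]
 [ 0.426 -0.905  0.   ]
 [ 0.    -0.    -1.   ]]<stdin>:11: DeprecationWarning: Arrays of 2-dimensional vectors are deprecated. Use arrays of 3-dimensional vectors instead. (deprecated in NumPy 2.0)
```

Emit:
jog_arm(
  commands=[
    [0,0,0,0,0,0.12],
    [0,0,0,0,0,0.12],
    [0,0,0,0,0,0.12],
    [0,0,0,0,0,0.12],
    [0,0,0,0,0,0.08],
    [0,0,0,0,0,0],
  ],
  jaw=85,
)

```text
clock: 0.9
ee_pos: [0.266, -0.5654, 0.231]
eef_rot: [-3.133, 0.228, 0.0]
force: [-0.1, 0.4, -0.1]
opening: 0.0847
```

```bash
cat > st.py <<'E'
from h import *
import sys
# usage: st.py x y z yawdeg -> remaining in tool axes
s=bot.read_state();M=R.from_rotvec(s["eef_rot"]).as_matrix()
yaw=np.degrees(np.arctan2(M[1,0],M[0,0]))
print("t",round(s["clock"],2),"pos",s["ee_pos"].round(4),"yaw",yaw.round(2),"tilt z",M[:,2].round(4),"F",s["force"].round(2),"open",round(s["opening"]*1000,1))
if len(sys.argv)>4:
    x,y,z,t=map(float,sys.argv[1:5]);c,sn=np.cos(np.radians(t)),np.sin(np.radians(t))
    D=np.array([[c,sn,0],[sn,-c,0],[0,0,-1]]).T
    print("shift mm",(M.T@(np.array([x,y,z])-s["ee_pos"])*1000).round(1),"turn",R.from_matrix(M.T@D).as_rotvec().round(4))
E
python3 st.py .36 -.2 .2 -5.45
```

```text
t 0.9 pos [ 0.266  -0.5654  0.231 ] yaw -8.33 tilt z [-2.e-04  5.e-04 -1.e+00] F [-0.15  0.37 -0.09] open 84.7
shift mm [  40.1 -375.1   31.2] turn [-0.0004  0.0002 -0.0502]
```

Emit:
jog_arm(
  commands=[
    [4,-40,3,0,0,-0.025],
    [4,-40,3,0,0,0],
    [4,-40,3,0,0,0],
    [4,-40,3,0,0,0],
    [4,-40,3,0,0,0],
    [4,-40,3,0,0,0],
    [4,-40,3,0,0,0],
    [4,-40,3,0,0,0],
  ],
)

```text
clock: 1.57
ee_pos: [0.3348, -0.2474, 0.2046]
eef_rot: [3.135, -0.177, 0.001]
force: [-0.1, 1.2, 0.5]
opening: 0.0851
```

```bash
python3 st.py .4555 .0284 .15 -5.45
```

```text
t 1.57 pos [ 0.3348 -0.2474  0.2046] yaw -6.45 tilt z [ 8.0e-04 -1.6e-03 -1.0e+00] F [-0.08  1.17  0.47] open 85.1
shift mm [  88.9 -287.7   54.2] turn [ 0.0015 -0.001  -0.0175]
```

Emit:
jog_arm(
  commands=[
    [12,-38,5,0,0,-0.01],
    [12,-38,5,0,0,0],
    [12,-38,5,0,0,0],
    [12,-38,5,0,0,0],
    [12,-38,5,0,0,0],
    [12,-38,5,0,0,0],
    [12,-38,5,0,0,0],
    [0,0,0,0,0,0],
  ],
)

```text
clock: 2.23
ee_pos: [0.4466, 0.0263, 0.1705]
eef_rot: [3.135, -0.122, 0.02]
force: [-0.2, -0.1, 0.3]
opening: 0.085
```

```bash
python3 - <<'E'
from h import *
p=vision.camera_params("wrist");print(p)
im=vision.get_image("wrist");cv2.imwrite("pics/w1.png",im[:,:,::-1])
E
python3 st.py .4555 .0284 .1 -5.45
```

```text
{'fx': 297.3186396354542, 'fy': 297.3186396354542, 'cx': 256.4980922561482, 'cy': 194.90368711676916, 'T': array([[-0.07721103,  0.96043678,  0.2675811 ,  0.51625205],
       [-0.99701002, -0.07520672, -0.01774743,  0.02089802],
       [ 0.00307861, -0.26815134,  0.96337188,  0.31339246],
       [ 0.        ,  0.        ,  0.        ,  1.        ]])}
t 2.28 pos [0.4462 0.0241 0.1708] yaw -4.54 tilt z [ 0.012  -0.0063 -0.9999] F [-0.54 -0.27  0.26] open 85.0
shift mm [ 8.1 -5.4 70.9] turn [ 0.0052 -0.0125  0.0159]
```

View pics/w1.png

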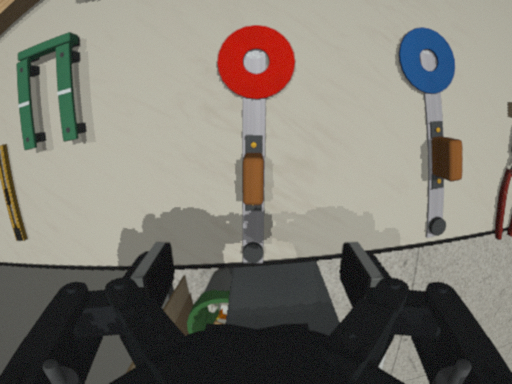

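```bash
cat >> h.py <<'E'
def wplane(u,v,z,P):
    x,y=u-P["cx"],v-P["cy"];r=np.hypot(x,y);a=r/P["fx"]
    d=np.array([np.sin(a)*x/r,-np.sin(a)*y/r,-np.cos(a)]);o=P["T"][:3,3];d=P["T"][:3,:3]@d
    return (o+d*(z-o[2])/d[2])[:2]
E
python3 - <<'E'
from h import *
P=vision.camera_params("wrist")
im=cv2.imread("pics/w1.png");h,s,v=cv2.split(cv2.cvtColor(im,cv2.COLOR_BGR2HSV))
m=(((h<6)|(h>174))&(s>200)&(v>120)).astype(np.uint8)
m[:, 400:]=0
ct=max(cv2.findContours(m,cv2.RETR_EXTERNAL,cv2.CHAIN_APPROX_NONE)[0],key=len)[:,0]
W=np.array([wplane(*p,.009,P) for p in ct]).astype(np.float32)
print("washer",cv2.fitEllipse(W))
m=((h>6)&(h<16)&(s>130)).astype(np.uint8);m[:,:200]=0;m[:,300:]=0;m[:100]=0;m[230:]=0
ct=max(cv2.findContours(m,cv2.RETR_EXTERNAL,cv2.CHAIN_APPROX_NONE)[0],key=len)[:,0];print(ct.min(0),ct.max(0))
for n,u,v,z in(("tail",252.5,252,.014),("screwF",253.5,145,.005),("mL",23,105,.03),("mR",66,92,.03)):print(n,wplane(u,v,z,P).round(4))
cv2.imwrite("pics/w1g.png",cv2.resize(im[130:270,220:290],None,fx=4,fy=4,interpolation=cv2.INTER_CUBIC))
cv2.imwrite("pics/w1r.png",cv2.resize(im[25:155,5:95],None,fx=4.5,fy=4.5,interpolation=cv2.INTER_CUBIC))
a=cv2.imread("pics/w1g.png");b=cv2.imread("pics/w1r.png");o=np.zeros((590,700,3),np.uint8);o[:560,:280]=a;o[:585,285:690]=b;cv2.imwrite("pics/w1z.png",o)
E
```

```text
washer ((0.5706700086593628, 0.013853693380951881), (0.0753013864159584, 0.07548169791698456), 42.691158294677734)
[243 153] [262 204]
tail [0.3666 0.0336]
screwF [0.4839 0.0229]
mL [0.5686 0.2893]
mR [0.5685 0.2198]
```

View pics/w1z.png

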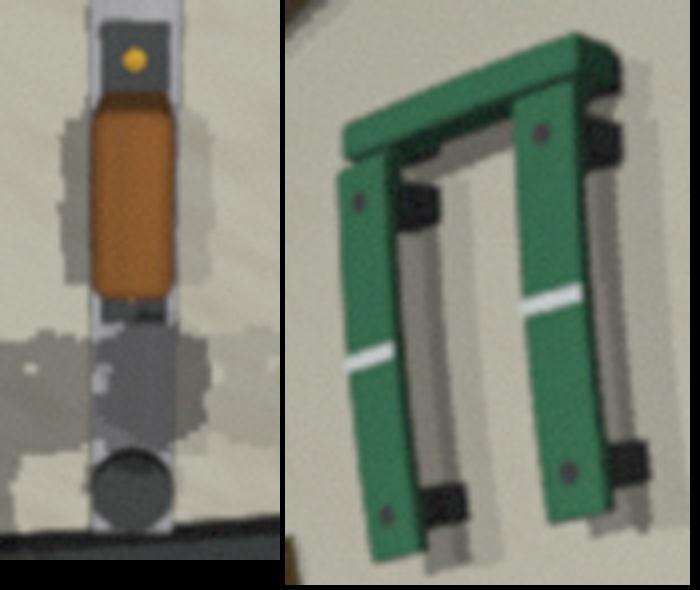

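```bash
python3 - <<'E'
from h import *
P=vision.camera_params("wrist")
print(wplane(252.9,180.9,.046,P))
E
python3 st.py .4555 .0275 .1 -5.45
```

```text
[0.45502462 0.02562696]
t 2.28 pos [0.4462 0.0241 0.1708] yaw -4.54 tilt z [ 0.012  -0.0063 -0.9999] F [-0.54 -0.27  0.26] open 85.0
shift mm [ 8.2 -4.5 70.9] turn [ 0.0052 -0.0125  0.0159]
```

Emit:
jog_arm(
  commands=[
    [3,-2,25,0.005,-0.012,0.016],
    [2,-1,25,0,0,0],
    [2,-1,15,0,0,0],
    [0,0,0,0,0,0],
  ],
)

```text
clock: 2.62
ee_pos: [0.4561, 0.0264, 0.1071]
eef_rot: [3.136, -0.136, 0.011]
force: [-0.7, -0.0, 0.3]
opening: 0.085
```

```bash
python3 st.py .4555 .0275 .009 -5.45
```

```text
t 2.62 pos [0.4561 0.0264 0.1071] yaw -4.97 tilt z [ 0.0067 -0.0027 -1.    ] F [-0.72 -0.02  0.26] open 85.0
shift mm [-1.4 -1.3 98. ] turn [ 0.0021 -0.0069  0.0084]
```

Emit:
jog_arm(
  commands=[
    [0,-1,25,0.001,-0.006,0.008],
    [-1,0,25,0,0,0],
    [0,0,20,0,0,0],
    [0,0,12,0,0,0],
    [0,0,0,0,0,0],
  ],
)

```text
clock: 3.03
ee_pos: [0.4586, 0.0219, 0.0279]
eef_rot: [3.135, -0.15, 0.013]
force: [-0.3, -0.1, -0.6]
opening: 0.0852
```

```bash
python3 st.py .4555 .0275 .009 -5.45
```

```text
t 3.03 pos [0.4586 0.0219 0.0279] yaw -5.47 tilt z [ 0.0084 -0.0037 -1.    ] F [-0.27 -0.08 -0.63] open 85.2
shift mm [-3.8 -5.3 18.9] turn [ 0.0028 -0.0087 -0.0004]
```

Emit:
jog_arm(
  commands=[
    [-3,-4,8,0.002,-0.008,0],
    [-1,-2,8,0.001,-0.004,0],
    [0,0,0,0,0,0],
    [0,0,0,0,0,0],
  ],
)

```text
clock: 3.37
ee_pos: [0.4576, 0.0266, 0.0147]
eef_rot: [3.138, -0.152, 0.002]
force: [0.5, -0.7, 1.0]
opening: 0.0853
```

```bash
python3 st.py .4555 .0275 .009 -5.45
```

```text
t 3.37 pos [0.4576 0.0266 0.0147] yaw -5.55 tilt z [ 1.1e-03 -1.0e-04 -1.0e+00] F [ 0.46 -0.67  0.99] open 85.3
shift mm [-2.1 -0.7  5.7] turn [-0.     -0.0011 -0.0018]
```

Emit:
jog_arm(
  commands=[
    [-2,-1,4,0,-0.001,0],
    [-1,0,2,0,0,0],
    [0,0,0,0,0,0],
  ],
)

```text
clock: 3.62
ee_pos: [0.4561, 0.0279, 0.0102]
eef_rot: [3.138, -0.151, 0.006]
force: [-0.8, 0.7, -0.8]
opening: 0.0849
```

```bash
python3 st.py .4555 .0275 .009 -5.45; python3 - <<'E'
from h import *
P=vision.camera_params("wrist");print(P["T"].round(4))
im=vision.get_image("wrist");cv2.imwrite("pics/w2.png",im[:,:,::-1])
E
```

```text
t 3.62 pos [0.4561 0.0279 0.0102] yaw -5.51 tilt z [ 3.7e-03 -4.0e-04 -1.0e+00] F [-0.76  0.72 -0.82] open 84.9
shift mm [-0.6  0.4  1.2] turn [ 0.     -0.0037 -0.0011]
[[-9.540e-02  9.565e-01  2.755e-01  5.269e-01]
 [-9.954e-01 -9.160e-02 -2.660e-02  2.060e-02]
 [-2.000e-04 -2.768e-01  9.609e-01  1.525e-01]
 [ 0.000e+00  0.000e+00  0.000e+00  1.000e+00]]
```

View pics/w2.png

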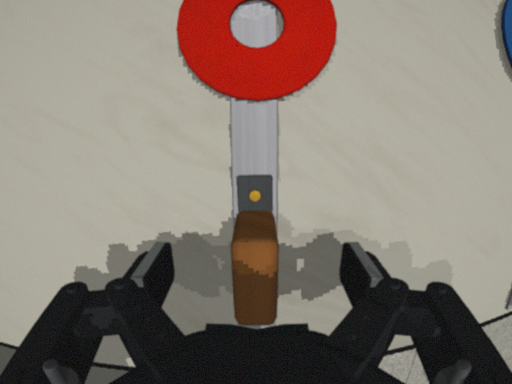

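Emit:
jog_arm(
  commands=[
    [0,0,0,0,-0.003,0],
    [0,0,0,0,0,0],
    [0,0,0,0,0,0],
    [0,0,0,0,0,0],
    [0,0,0,0,0,0],
    [0,0,0,0,0,0],
  ],
  jaw=26,
)

```text
clock: 4.17
ee_pos: [0.4569, 0.0279, 0.0111]
eef_rot: [3.138, -0.151, 0.003]
force: [0.1, -0.3, 0.1]
opening: 0.026
```

Emit:
jog_arm(
  commands=[
    [0,0,0,0,0,0],
    [0,0,0,0,0,0],
    [0,0,0,0,0,0],
    [0,0,0,0,0,0],
    [0,0,0,0,0,0],
  ],
  jaw=8,
)

```text
clock: 4.58
ee_pos: [0.4571, 0.0279, 0.0113]
eef_rot: [3.138, -0.15, 0.004]
force: [0.2, 0.0, 0.2]
opening: 0.0192
```

```bash
python3 st.py .4555 .0275 .009 -5.45; python3 - <<'E'
from h import *
P=vision.camera_params("wrist");print(P["T"].round(4))
im=vision.get_image("wrist");cv2.imwrite("pics/w3.png",im[:,:,::-1])
E
```

```text
t 4.58 pos [0.4571 0.0279 0.0113] yaw -5.49 tilt z [ 2.3e-03 -3.0e-04 -1.0e+00] F [0.24 0.02 0.15] open 19.2
shift mm [-1.5  0.6  2.3] turn [ 0.     -0.0023 -0.0007]
[[-9.490e-02  9.562e-01  2.769e-01  5.281e-01]
 [-9.955e-01 -9.110e-02 -2.660e-02  2.070e-02]
 [-2.000e-04 -2.781e-01  9.605e-01  1.535e-01]
 [ 0.000e+00  0.000e+00  0.000e+00  1.000e+00]]
```

View pics/w3.png

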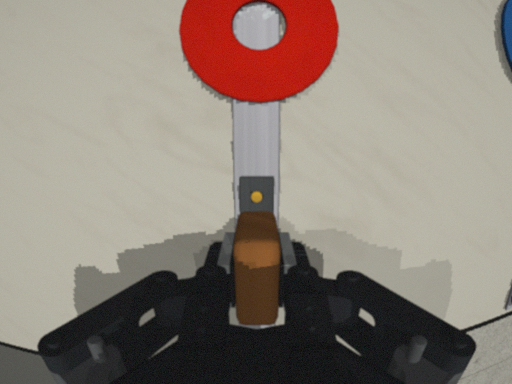

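Emit:
jog_arm(
  commands=[
    [0,0,-2,0,0,0],
    [0,0,-3,0,0,0],
    [0,0,-4,0,0,0],
    [0,0,-5,0,0,0],
    [0,0,-4,0,0,0],
    [0,0,-3,0,0,0],
    [0,0,-1,0,0,0],
    [0,0,0,0,0,0],
  ],
)

```text
clock: 5.3
ee_pos: [0.4542, 0.0282, 0.0332]
eef_rot: [-3.138, 0.15, 0.005]
force: [0.7, 0.1, -2.6]
opening: 0.0194
```

```bash
python3 st.py .4555 .0275 .08 -5.45; python3 - <<'E'
from h import *
im=vision.get_image("wrist");cv2.imwrite("pics/w4.png",im[:,:,::-1])
im2=vision.get_image("side");cv2.imwrite("pics/s4.png",cv2.resize(im2[100:270,170:400,::-1],None,fx=3,fy=3,interpolation=cv2.INTER_CUBIC))
E
```

```text
t 5.3 pos [0.4542 0.0282 0.0332] yaw -5.49 tilt z [-3.e-03  2.e-04 -1.e+00] F [ 0.7   0.11 -2.64] open 19.4
shift mm [  1.2   0.6 -46.8] turn [ 0.0001  0.003  -0.0007]
```

View pics/w4.png

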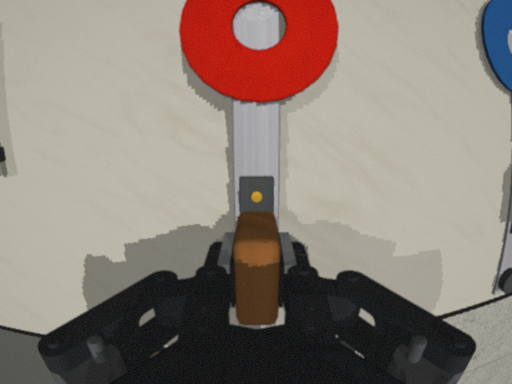

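View pics/s4.png

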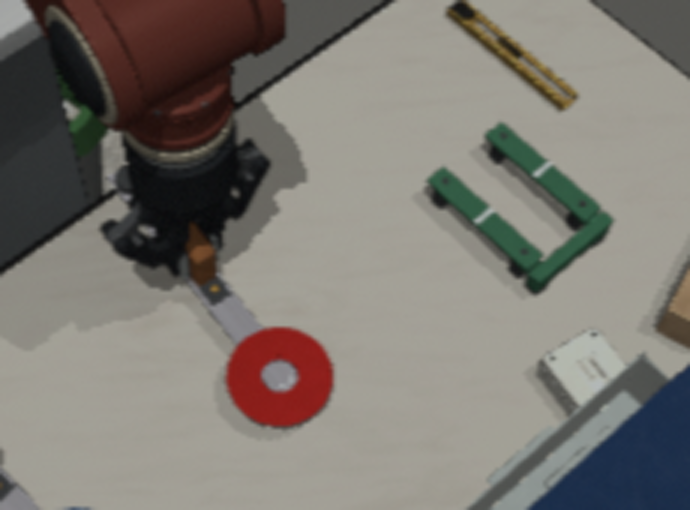

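Emit:
jog_arm(
  commands=[
    [0,0,-3,0,0.003,0],
    [0,0,-6,0,0,0],
    [0,0,-8,0,0,0],
    [0,0,-10,0,0,0],
    [0,0,-10,0,0,0],
    [0,0,-8,0,0,0],
    [0,0,-5,0,0,0],
    [0,0,-2,0,0,0],
  ],
)

```text
clock: 6.07
ee_pos: [0.4538, 0.0282, 0.0904]
eef_rot: [3.138, -0.15, -0.001]
force: [0.1, 0.6, -3.9]
opening: 0.0193
```

```bash
python3 st.py .4546 .2613 .085 0
```

```text
t 6.07 pos [0.4538 0.0282 0.0904] yaw -5.49 tilt z [-4.e-04 -1.e-04 -1.e+00] F [ 0.05  0.63 -3.93] open 19.3
shift mm [ -21.5 -232.1    5.4] turn [ 0.0001  0.0004 -0.0958]
```

Emit:
jog_arm(
  commands=[
    [0,-3,0,0,0,-0.003],
    [0,-6,0,0,0,-0.006],
    [-1,-10,0,0,0,-0.008],
    [-1,-14,0,0,0,-0.008],
    [-1,-17,0,0,0,-0.008],
    [-1,-20,0,0,0,-0.008],
    [-1,-20,0,0,0,-0.008],
    [-1,-20,0,0,0,-0.008],
  ],
)

```text
clock: 6.73
ee_pos: [0.4537, 0.144, 0.0889]
eef_rot: [3.141, -0.062, -0.005]
force: [0.3, -0.2, -2.6]
opening: 0.0196
```

Emit:
jog_arm(
  commands=[
    [-1,-20,0,0,0,-0.008],
    [-1,-20,0,0,0,-0.006],
    [0,-18,0,0,0,-0.006],
    [0,-15,0,0,0,-0.006],
    [0,-12,0,0,0,-0.004],
    [0,-8,0,0,0,0],
    [0,-4,0,0,0,0],
    [0,-2,0,0,0,0],
  ],
)

```text
clock: 7.4
ee_pos: [0.4462, 0.2572, 0.0826]
eef_rot: [3.141, 0.007, -0.023]
force: [1.1, -0.6, -3.4]
opening: 0.0191
```

```bash
python3 st.py .4546 .2613 .085 0;  python3 - <<'E'
from h import *
im=vision.get_image("wrist");cv2.imwrite("pics/w5.png",im[:,:,::-1])
E
```

```text
t 7.4 pos [0.4462 0.2572 0.0826] yaw 0.26 tilt z [-1.480e-02 -9.000e-04 -9.999e-01] F [ 1.07 -0.63 -3.42] open 19.1
shift mm [ 8.4 -4.1 -2.5] turn [0.0008 0.0148 0.0045]
```

View pics/w5.png

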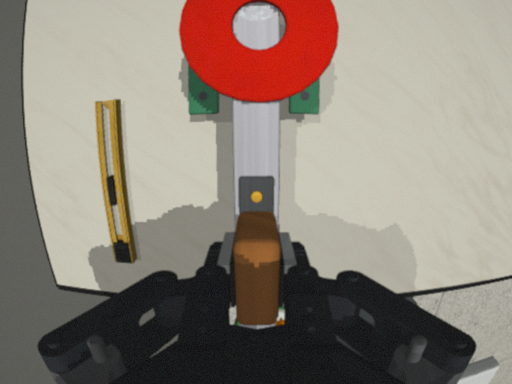

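Emit:
jog_arm(
  commands=[
    [3,-1,1,0,0.007,0.002],
    [3,-1,3,0,0.005,0.002],
    [2,-1,4,0,0.003,0],
    [1,-1,5,0,0,0],
    [0,0,5,0,0,0],
    [0,0,4,0,0,0],
    [0,0,3,0,0,0],
    [0,0,0,0,0,0],
  ],
)

```text
clock: 8.12
ee_pos: [0.4561, 0.2587, 0.0539]
eef_rot: [3.139, -0.006, 0.0]
force: [-1.2, 1.5, -3.3]
opening: 0.0194
```

```bash
python3 st.py .4546 .2613 .05 0;  python3 - <<'E'
from h import *
for c in("top","side"):
    im=vision.get_image(c)[:,:,::-1].copy();cv2.imwrite(f"pics/{c}6.png",im)
    h,s,v=cv2.split(cv2.cvtColor(im,cv2.COLOR_BGR2HSV))
    m=(((h<6)|(h>174))&(s>190)&(v>110)).astype(np.uint8)
    x0,x1,y0,y1=(125,190,140,210) if c=="top" else (290,400,120,230)
    k=np.zeros_like(m);k[y0:y1,x0:x1]=m[y0:y1,x0:x1]
    hull=cv2.convexHull(np.argwhere(k)[:,::-1].astype(np.float32));mo=cv2.moments(hull);hc=(mo['m10']/mo['m00'],mo['m01']/mo['m00'])
    z=bot.read_state()["ee_pos"][2]-.0113+.009
    print(c,hc,hull[:,0].min(0),hull[:,0].max(0),plane(c,*hc,z))
    cv2.imwrite(f"pics/{c}6z.png",cv2.resize(im[y0:y1,x0:x1],(400,int(400*(y1-y0)/(x1-x0))),interpolation=cv2.INTER_CUBIC))
a=cv2.imread("pics/top6z.png");b=cv2.imread("pics/side6z.png");o=np.zeros((450,800,3),np.uint8);o[:a.shape[0],:400]=a;o[:b.shape[0],400:]=b;cv2.imwrite("pics/z6.png",o)
E
```

```text
t 8.12 pos [0.4561 0.2587 0.0539] yaw -0.24 tilt z [ 2.0e-04 -2.2e-03 -1.0e+00] F [-1.24  1.5  -3.27] open 19.4
shift mm [-1.5 -2.6  3.9] turn [ 0.0022 -0.0003 -0.0041]
top (156.4030044030044, 171.1872571872572) [141. 157.] [171. 186.] [0.57114008 0.25571462 0.05187065]
side (341.7343173431734, 160.5311193111931) [326. 147.] [358. 174.] [0.5732838  0.25391558 0.05234769]
```

View pics/z6.png

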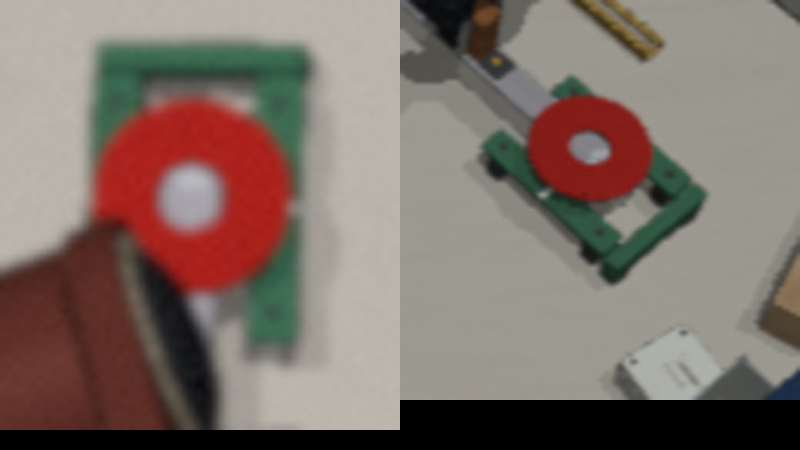

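Emit:
jog_arm(
  commands=[
    [-1,-2,1,0.001,0,-0.003],
    [-1,-2,2,0,0,-0.002],
    [-1,-1,2,0,0,-0.001],
    [0,-1,1,0,0,0],
    [0,0,0,0,0,0],
    [0,0,0,0,0,0],
  ],
)

```text
clock: 8.72
ee_pos: [0.4539, 0.2662, 0.0492]
eef_rot: [-3.141, -0.005, -0.005]
force: [0.4, -0.2, -3.2]
opening: 0.0194
```

```bash
python3 st.py .4537 .264 .0105 0.2
```

```text
t 8.72 pos [0.4539 0.2662 0.0492] yaw 0.17 tilt z [ 3.4e-03  3.0e-04 -1.0e+00] F [ 0.41 -0.16 -3.22] open 19.4
shift mm [-0.3  2.2 38.7] turn [-0.0003 -0.0034 -0.0005]
```

Emit:
jog_arm(
  commands=[
    [0,1,1,0,-0.002,0],
    [0,1,2,0,-0.001,0],
    [0,0,2,0,0,0],
    [0,0,2,0,0,0],
    [0,0,1,0,0,0],
    [0,0,0,0,0,0],
  ],
)

```text
clock: 9.22
ee_pos: [0.4541, 0.2639, 0.0406]
eef_rot: [-3.141, -0.005, -0.001]
force: [-0.1, -0.9, -3.8]
opening: 0.0194
```

```bash
python3 st.py .4537 .264 .0105 0.2;  python3 - <<'E'
from h import *
for c in("side","top"):
    im=vision.get_image(c)[:,:,::-1].copy();cv2.imwrite(f"pics/{c}7.png",im)
    h,s,v=cv2.split(cv2.cvtColor(im,cv2.COLOR_BGR2HSV))
    m=(((h<6)|(h>174))&(s>190)&(v>110)).astype(np.uint8)
    x0,x1,y0,y1=(125,190,140,210) if c=="top" else (290,400,120,230)
    k=np.zeros_like(m);k[y0:y1,x0:x1]=m[y0:y1,x0:x1]
    hull=cv2.convexHull(np.argwhere(k)[:,::-1].astype(np.float32));mo=cv2.moments(hull);hc=(mo['m10']/mo['m00'],mo['m01']/mo['m00'])
    z=bot.read_state()["ee_pos"][2]-.0113+.009
    print(c,hc,hull[:,0].min(0),hull[:,0].max(0),plane(c,*hc,z))
    cv2.imwrite(f"pics/{c}7z.png",cv2.resize(im[y0:y1,x0:x1],(400,int(400*(y1-y0)/(x1-x0))),interpolation=cv2.INTER_CUBIC))
a=cv2.imread("pics/top7z.png");b=cv2.imread("pics/side7z.png");o=np.zeros((450,800,3),np.uint8);o[:a.shape[0],:400]=a;o[:b.shape[0],400:]=b;cv2.imwrite("pics/z7.png",o)
E
```

```text
t 9.22 pos [0.4541 0.2639 0.0406] yaw 0.17 tilt z [ 6.e-04  3.e-04 -1.e+00] F [-0.09 -0.88 -3.82] open 19.4
shift mm [-0.4 -0.1 30.1] turn [-0.0003 -0.0006 -0.0006]
side (341.88955974842764, 161.53081761006288) [326. 148.] [358. 175.] [0.5705905  0.26046074 0.03836906]
top (154.82877813504822, 172.9927652733119) [140. 160.] [169. 188.] [0.5688716  0.26198767 0.03852091]
```

View pics/z7.png

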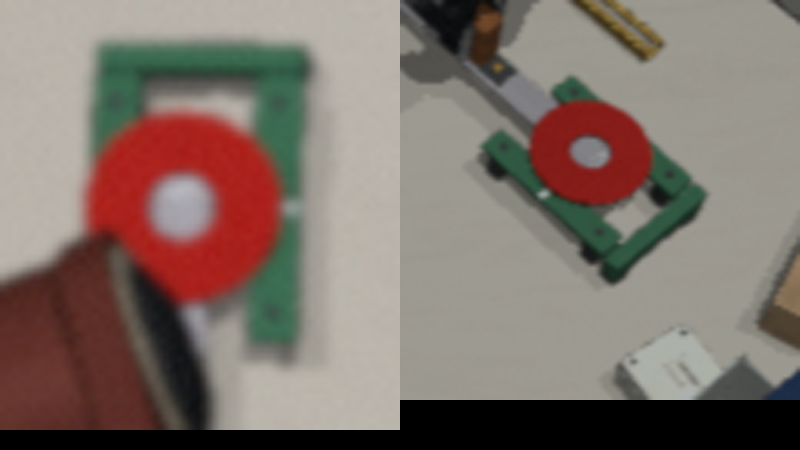

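Emit:
jog_arm(
  commands=[
    [0,1,1,0,-0.001,0],
    [0,1,2,0,0,0],
    [0,0,3,0,0,0],
    [0,0,3,0,0,0],
    [0,0,2,0,0,0],
    [0,0,0,0,0,0],
  ],
)

```text
clock: 9.82
ee_pos: [0.455, 0.262, 0.0295]
eef_rot: [-3.14, -0.005, -0.003]
force: [-0.3, 0.5, -2.4]
opening: 0.0193
```

```bash
python3 st.py .4537 .2625 .0115 0.2;  python3 - <<'E'
from h import *
im=vision.get_image("wrist");cv2.imwrite("pics/w8.png",im[:,:,::-1])
im=vision.get_image("side")[:,:,::-1];cv2.imwrite("pics/s8.png",cv2.resize(im[120:220,300:400],(600,600),interpolation=cv2.INTER_CUBIC))
E
```

```text
t 9.82 pos [0.455  0.262  0.0295] yaw 0.17 tilt z [ 0.0017  0.0011 -1.    ] F [-0.27  0.5  -2.43] open 19.3
shift mm [-1.4 -0.5 18. ] turn [-0.0011 -0.0017 -0.0005]
```

View pics/w8.png

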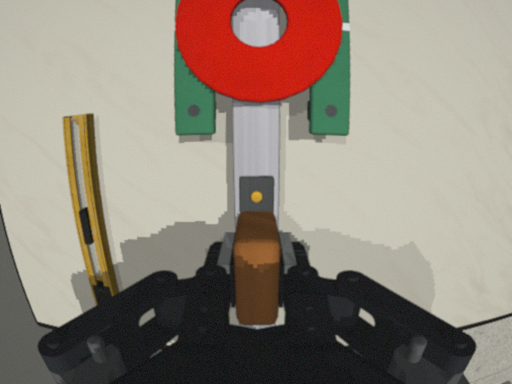

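View pics/s8.png

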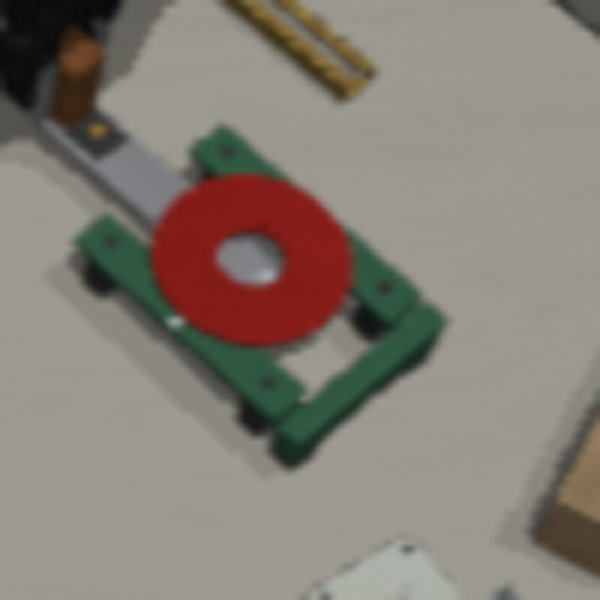

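Emit:
jog_arm(
  commands=[
    [-1,0,2,-0.001,-0.002,0],
    [0,0,4,0,0,0],
    [0,0,4,0,0,0],
    [0,0,4,0,0,0],
    [0,0,2,0,0,0],
    [0,0,0,0,0,0],
  ],
)

```text
clock: 10.42
ee_pos: [0.4545, 0.2624, 0.0126]
eef_rot: [-3.141, -0.005, -0.001]
force: [0.4, 0.2, -1.9]
opening: 0.0192
```

```bash
python3 st.py .4537 .2625 .0115 0.2
```

```text
t 10.42 pos [0.4545 0.2624 0.0126] yaw 0.18 tilt z [ 8.e-04  5.e-04 -1.e+00] F [ 0.37  0.16 -1.91] open 19.2
shift mm [-0.8 -0.1  1.1] turn [-0.0005 -0.0008 -0.0003]
```

Emit:
jog_arm(
  commands=[
    [0,0,1.5,-0.001,-0.001,0],
    [0,0,0.5,0,0,0],
    [0,0,0,0,0,0],
  ],
)

```text
clock: 10.67
ee_pos: [0.455, 0.2626, 0.0115]
eef_rot: [3.141, 0.005, -0.0]
force: [-0.8, 0.1, -1.0]
opening: 0.0193
```

```bash
python3 st.py .4537 .2625 .0115 0.2
```

```text
t 10.67 pos [0.455  0.2626 0.0115] yaw 0.19 tilt z [-1.e-04 -6.e-04 -1.e+00] F [-0.81  0.06 -1.05] open 19.3
shift mm [-1.3  0.1  0. ] turn [ 0.0006  0.0001 -0.0002]
```

Touching down; release gently, first slightly, then fully.

Emit:
jog_arm(
  commands=[
    [0,0,0,0,0,0],
    [0,0,0,0,0,0],
    [0,0,0,0,0,0],
  ],
  jaw=26,
)

```text
clock: 10.92
ee_pos: [0.4562, 0.2632, 0.0126]
eef_rot: [-3.141, -0.005, -0.004]
force: [-0.5, -0.6, -0.8]
opening: 0.026
```

Emit:
jog_arm(
  commands=[
    [0,0,0,0,0,0],
    [0,0,0,0,0,0],
    [0,0,0,0,0,0],
    [0,0,0,0,0,0],
    [0,0,0,0,0,0],
  ],
  jaw=80,
)

```text
clock: 11.33
ee_pos: [0.4571, 0.2635, 0.0134]
eef_rot: [-3.14, -0.005, -0.007]
force: [-0.1, -0.5, -0.4]
opening: 0.0797
```

Emit:
jog_arm(
  commands=[
    [-1,0,-5,0,0,0],
    [-1,0,-10,0,0,0],
    [0,0,-20,0,0,0],
    [0,0,-30,0,0,0],
    [0,0,-30,0,0,0],
    [0,0,-30,0,0,0],
    [0,0,-15,0,0,0],
    [0,0,0,0,0,0],
  ],
)

```text
clock: 12.0
ee_pos: [0.452, 0.2626, 0.1624]
eef_rot: [-3.141, -0.005, -0.002]
force: [-0.7, 0.6, 1.1]
opening: 0.0796
```

```bash
python3 st.py;  python3 - <<'E'
from h import *
P=vision.camera_params("wrist")
im=vision.get_image("wrist")[:,:,::-1].copy();cv2.imwrite("pics/w9.png",im)
h,s,v=cv2.split(cv2.cvtColor(im,cv2.COLOR_BGR2HSV))
m=(((h<6)|(h>174))&(s>200)&(v>120)).astype(np.uint8);m[:,400:]=0
ct=max(cv2.findContours(m,cv2.RETR_EXTERNAL,cv2.CHAIN_APPROX_NONE)[0],key=len)[:,0]
print("washer wrist",cv2.fitEllipse(np.array([wplane(*p,.035,P) for p in ct]).astype(np.float32)))
im=vision.get_image("side")[:,:,::-1];cv2.imwrite("pics/s9.png",cv2.resize(im[90:220,250:400],None,fx=4.5,fy=4.5,interpolation=cv2.INTER_CUBIC))
E
```

```text
t 12.0 pos [0.452  0.2626 0.1624] yaw 0.19 tilt z [ 1.3e-03  3.0e-04 -1.0e+00] F [-0.66  0.6   1.09] open 79.6
washer wrist ((0.5696612596511841, 0.26104995608329773), (0.07583098858594894, 0.07645022869110107), 11.71805191040039)
```

View pics/w9.png

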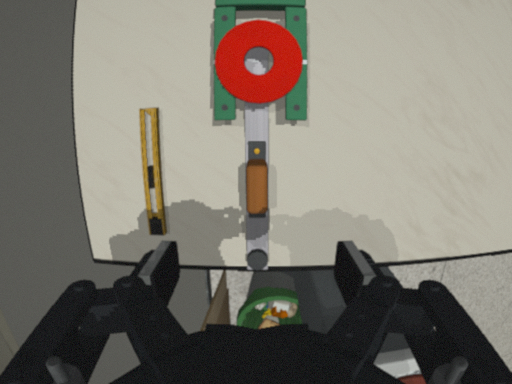

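View pics/s9.png

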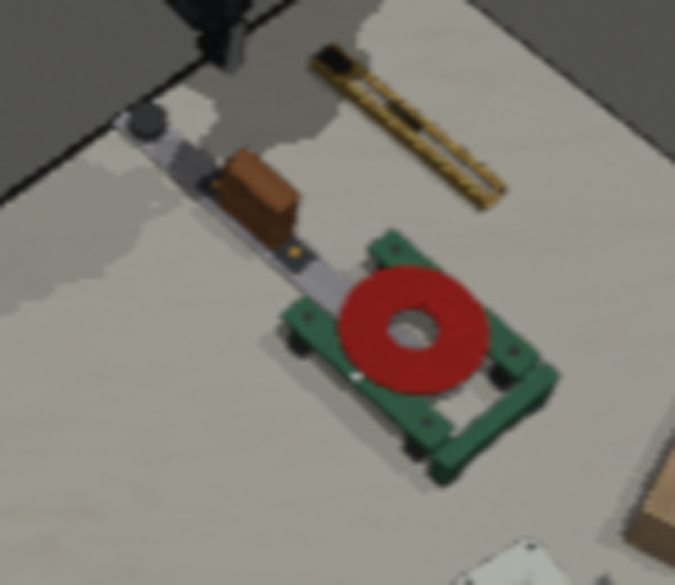

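```bash
python3 - <<'E'
from h import *
im=vision.get_image("top")[:,:,::-1].copy();cv2.imwrite("pics/t10.png",im)
h,s,v=cv2.split(cv2.cvtColor(im,cv2.COLOR_BGR2HSV))
m=((h>100)&(h<120)&(s>170)&(v>100)).astype(np.uint8);k=np.zeros_like(m);k[150:200,300:360]=m[150:200,300:360]
mo=cv2.moments(cv2.convexHull(np.argwhere(k)[:,::-1].astype(np.float32)));print("blue",mo['m10']/mo['m00'],mo['m01']/mo['m00'],"was 331.4 175.3")
print(bot.read_state()["dq"].round(3))
print(job.hand_in())
E
```

```text
blue 331.34208937198065 175.31914251207726 was 331.4 175.3
[ 0.001  0.026  0.034 -0.001  0.002 -0.001]
the job is handed in; nothing more can be done
None
```

I gripped the red lifter by its wooden grip and carried the washer level to the rack. I lowered the blade between the rails until the washer lay across both, set the lifter on the worktop, let go and drew the arm clear. I handed the job in at about 12 s, and no verdict was reported.

My last checks:
- **Red washer:** the wrist camera put it at (0.5697, 0.2610). The rack's middle was measured at (0.5696, 0.2601), so it is about 1 mm off. It looks flat on both rails and off the blade.
- **Lifter:** it looks flat on the worktop under the washer, with its tail end right at the table edge, about as close as the start position was. It was put down at the same tool height as it was picked up.
- **Blue washer:** its place in the top camera picture did not change (less than 0.1 pixel).
- **Robot:** gripper open and about 150 mm above the lifter, touching nothing.

During the work, the cameras' position readings differed by 2 to 5 mm, and I settled this by checking the washer against the rack again just before lowering. The tool also drifted a few millimetres in some moves and once tilted by about 0.015 rad, which I corrected before lowering. No other check failed.

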